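# Heft the fixings tins, box the stocked ones, shut the slide cover

## Task

Look-alike closed tins of fixings stand on the bench, and only their weight shows how well they are stocked. Slide the cover of the plywood box fully open, heft every tin, stand those that weigh more than 300 g on the floor of the box and the lighter ones on the shallow tray for refilling (within 50 g of that limit either place will do). Then slide the cover fully home against its stop, and leave the jar, tape measure and screwdriver where they are.

Things in the scene. Friction and masses are not known exactly. Their poses are not given: they have to be found in the camera images.
- box: Open-topped plywood box fixed to the bench, 144 (x) by 294 (y) mm outside, with runners that extend 140 mm past it on the +x side. Origin: on the bench top, under the centre of its single compartment. The compartment is 130 (its x) by 280 (its y) mm inside, floor 12 mm above the origin, long walls 59 mm high, end walls (runners) 72 mm high. Four tins fit in one row along y. Turned up to 0.12 rad from the world axes.
- cover (a joint): Flat plywood cover of the box, a slide joint along the box's x: 0 = fully home over the compartment, against its stop; it grows as the cover slides towards the box's +x (away from the robot), 0.140 = fully open against the far stop, compartment clear. It starts at 0 to 0.04. Friction about 2.5 N, no spring: it stays where it is left. Cover top 67.5 mm above the bench.
- cover_grip (a point): Grip point on the cover's handle, a straight wooden bar 16 mm thick (along the box's x), 80 mm long (along the box's y), standing 30 mm high in the middle of the cover; the point is 10 mm below the bar's top, 87.5 mm above the bench. It moves with the cover; with the cover home it is above the box's origin. Its axes are the box's.
- tray: Shallow aluminium tray with a black rubber lining on a low plywood plinth, fixed to the bench, 240 (x) by 160 (y) mm, walls 4 mm thick; its floor is 44 mm above the bench, its rim 50 mm. Origin: on the bench top under its centre; z up. Turned up to 0.12 rad.
- tin_a: Closed round aluminium screw-lid tin with fixings inside, 52 mm diameter, 46 mm high; all tins look the same. Origin: centre of its underside, z up. Its mass, 100 to 550 g, is different at each start and can only be felt.
- tin_b: Closed round aluminium screw-lid tin with fixings inside, 52 mm diameter, 46 mm high; all tins look the same. Origin: centre of its underside, z up. Its mass, 100 to 550 g, is different at each start and can only be felt.
- tin_c: Closed round aluminium screw-lid tin with fixings inside, 52 mm diameter, 46 mm high; all tins look the same. Origin: centre of its underside, z up. Its mass, 100 to 550 g, is different at each start and can only be felt. May be absent.
- tin_d: Closed round aluminium screw-lid tin with fixings inside, 52 mm diameter, 46 mm high; all tins look the same. Origin: centre of its underside, z up. Its mass, 100 to 550 g, is different at each start and can only be felt. May be absent.
- tin_e: Closed round aluminium screw-lid tin with fixings inside, 52 mm diameter, 46 mm high; all tins look the same. Origin: centre of its underside, z up. Its mass, 100 to 550 g, is different at each start and can only be felt. May be absent.
- jar: Bystander: black-lidded brown jar, 64 mm diameter, 96 mm high, origin at the centre of its underside.
- tape_measure: Bystander: yellow and black tape measure, 42x88x70 mm, origin at the centre of its underside.
- screwdriver: Bystander: red-handled screwdriver lying on the bench, 27x212x23 mm (long along its y), origin at the centre of its underside.
Mind the look-alikes: they are no part of the job. Leave any yellow look-alike of the tin_d alone. Leave any red look-alike of the tin_e alone.

How it is judged (in metres and radians):
On the way:
1. the cover has been slid fully open (over 125 of its 140 mm) (value of joint cover above 0.125 m), for 0.2 s.
At the end, for the whole second after the job is handed in: The cover is home within 5 mm. Every tin present stands upright (within 0.1 rad), at rest and released, either on the floor of the box, and then weighs over 250 g, or flat on the floor of the tray, inside its rim, and then weighs under 350 g (value of joint cover below 0.005 m and ((x of tin_a in the frame of box between -0.043 and 0.043 m and y of tin_a in the frame of box between -0.118 and 0.118 m and z of tin_a in the frame of box between 0.006 and 0.018 m and angle between tin_a's own z axis and vertical below 0.1 rad and linear speed of tin_a below 0.03 m/s and contact force between tin_a and box above 2.4525 N) or (x of tin_a in the frame of tray between -0.094 and 0.094 m and y of tin_a in the frame of tray between -0.054 and 0.054 m and z of tin_a in the frame of tray between 0.038 and 0.05 m and angle between tin_a's own z axis and vertical below 0.1 rad and linear speed of tin_a below 0.03 m/s and contact force between tin_a and tray below 3.4335 N)) and ((x of tin_b in the frame of box between -0.043 and 0.043 m and y of tin_b in the frame of box between -0.118 and 0.118 m and z of tin_b in the frame of box between 0.006 and 0.018 m and angle between tin_b's own z axis and vertical below 0.1 rad and linear speed of tin_b below 0.03 m/s and contact force between tin_b and box above 2.4525 N) or (x of tin_b in the frame of tray between -0.094 and 0.094 m and y of tin_b in the frame of tray between -0.054 and 0.054 m and z of tin_b in the frame of tray between 0.038 and 0.05 m and angle between tin_b's own z axis and vertical below 0.1 rad and linear speed of tin_b below 0.03 m/s and contact force between tin_b and tray below 3.4335 N)) and ((x of tin_c in the frame of box between -0.043 and 0.043 m and y of tin_c in the frame of box between -0.118 and 0.118 m and z of tin_c in the frame of box between 0.006 and 0.018 m and angle between tin_c's own z axis and vertical below 0.1 rad and linear speed of tin_c below 0.03 m/s and contact force between tin_c and box above 2.4525 N) or (x of tin_c in the frame of tray between -0.094 and 0.094 m and y of tin_c in the frame of tray between -0.054 and 0.054 m and z of tin_c in the frame of tray between 0.038 and 0.05 m and angle between tin_c's own z axis and vertical below 0.1 rad and linear speed of tin_c below 0.03 m/s and contact force between tin_c and tray below 3.4335 N)) and ((x of tin_d in the frame of box between -0.043 and 0.043 m and y of tin_d in the frame of box between -0.118 and 0.118 m and z of tin_d in the frame of box between 0.006 and 0.018 m and angle between tin_d's own z axis and vertical below 0.1 rad and linear speed of tin_d below 0.03 m/s and contact force between tin_d and box above 2.4525 N) or (x of tin_d in the frame of tray between -0.094 and 0.094 m and y of tin_d in the frame of tray between -0.054 and 0.054 m and z of tin_d in the frame of tray between 0.038 and 0.05 m and angle between tin_d's own z axis and vertical below 0.1 rad and linear speed of tin_d below 0.03 m/s and contact force between tin_d and tray below 3.4335 N)) and ((x of tin_e in the frame of box between -0.043 and 0.043 m and y of tin_e in the frame of box between -0.118 and 0.118 m and z of tin_e in the frame of box between 0.006 and 0.018 m and angle between tin_e's own z axis and vertical below 0.1 rad and linear speed of tin_e below 0.03 m/s and contact force between tin_e and box above 2.4525 N) or (x of tin_e in the frame of tray between -0.094 and 0.094 m and y of tin_e in the frame of tray between -0.054 and 0.054 m and z of tin_e in the frame of tray between 0.038 and 0.05 m and angle between tin_e's own z axis and vertical below 0.1 rad and linear speed of tin_e below 0.03 m/s and contact force between tin_e and tray below 3.4335 N))); the robot touches nothing.
It fails at once if the jar is moved more than 40 mm (distance of jar from where it was at the start of the episode above 0.04 m).
It fails at once if the tape measure is moved more than 40 mm (distance of tape_measure from where it was at the start of the episode above 0.04 m).
It fails at once if the screwdriver is moved more than 40 mm (distance of screwdriver from where it was at the start of the episode above 0.04 m).
Of tin_c, tin_d, tin_e only 2 to 3 are there at a start; the rules pass over those that are not, and their reading is None.
At some moment in a run one of tin_a, tin_b, tin_c, tin_d, tin_e may be knocked a few centimetres aside while the robot is not near it.
It also fails if it takes over 208 s, if anything falls off the work surface, if the arm or the gripper's body presses on something with over 40 N, if the wrist force passes 120 N, or if a joint passes its speed limit or range.

## Robot

A 7-joint arm with a two-finger parallel gripper is mounted at the origin on a cart in front of the work surface, level with it; the furniture and walls round the work are solid. World frame = base frame: x ahead of the robot, y to its left, z up, the work surface at z = 0. Lengths are in mm, angles in rad, forces in N, time in s.
With the tool pointing down it reaches from about 425 to 875 mm from the base axis. Payload 9.9 kg.
Tool frame: the origin (TCP) lies at the very end of the fingers, on their centre line; the grasp point (between the pads) lies 19 mm behind it (bot.grip_depth is the distance from the TCP to the grasp point, in mm); z points along the fingers, y is the line along which they close (so a half turn about z gives the same grasp; the last joint's range is limited). The gripper opens to 85 mm and grips with 20 to 120 N. Pads are 22 mm wide; open, the fingers measure 114 mm over their backs; the gripper's body (76 mm by 85 mm) begins 54 mm behind the grasp point. The pads swing forward as they close: fully open they stand 13 mm farther back than shut.
Start: joints at [1.083, 0.576, 0.025, 1.437, -0.015, 1.129, -0.057], TCP at [265.223, -620.714, 231.289] pointing down, gripper open.
Joint ranges: [-2.76, 2.76], [-0.34, 2.15], [-1.52, 1.57], [0.19, 2.46], [-1.09, 4.23], [0.17, 1.99], [-2.82, 2.82]. Speed limits (rad/s): [2.22, 2.22, 3.01, 3.01, 3.14, 3.14, 3.14].

## Interface

Orientations are given as a unit quaternion [w, x, y, z].
In Python, from rig import bot gives the robot as it stands. The module is installed in compiled form; this text tells all that it offers.
- The arm moves only by the tool jog_arm, never from a script. Its arguments are lists of equal length, an entry for each row: "xyz": the shift along the tool's x, y, z in units of 1 m (1.0 is 1 m), a list of three; "twist": the turn, a rotation vector about the tool's x, y, z in units of pi rad (1.0 is pi rad), a list of three. A call has 1 to 20 rows; each row is the pose to reach, as a shift and turn from the pose commanded when the call began, along the tool's axes at that moment, turning the shorter way round; what a row does not reach only later rows make up. A row lasts 1/12 s, in which the tool goes at most 41.7 mm and 7.16 degrees, less where a joint would pass 70% of its speed; a pose out of reach is approached as far as the arm can. A call with a number of a shift or a turn outside -1 to 1 is refused whole. A call with a gripper value outside its range is refused whole. "claw" is the gripper's target within -1 to 1 (fully open at 1, half-way at 0, shut at -1), set as the call begins (left out, the last holds). The fingers move at their own pace and stop on an object; "squeeze" is the grip in N (left out, the last holds). Time passes only in rows, so rows that repeat a pose let the fingers close. It gives the time, the measured TCP pose, the force, the opening and the grip force at its end, in the units of the state.
- bot.observe(): the state, without advancing time (a new reading comes with each control period).
- bot.snapshot(name): name is "side" or "top"; returns a dict with "color" (400x640x3 uint8, red, green, blue), "z_map" (400x640 float32, mm along the optical axis (not along the pixel's ray), 0 where there is no reading), "fx", "fy", "cx", "cy" (pixels), "R" (3x3) and "t" (3): a world point X has camera coordinates R X + t. Camera axes: x right, y down, z forward; pixel columns grow to the right and rows downward; lengths in mm; the calibration is good to about 2 mm. A picture is of the moment at which its call begins.
- bot.job_done(): hands the job in; it is judged then, once.
The state is a dict: "time": time; "joint_positions": joint angles; "joint_vel": joint speeds; "joint_torque": joint torques, N m; "tool_pos": TCP position; "tool_rot": TCP orientation; "contact_force": force on the tool from outside, world axes, zero at the start; "ft_torque": the same for the moment, N m; "finger_gap": opening from 0.0 (shut) to 1.0 (fully open); "grasp_force": force on a finger pad.
Only numpy, scipy, OpenCV 4.12 (cv2) and the standard library are available. Lean on these libraries where they do the work, as an engineer would, in place of code of your own. Each camera call takes 0.05 s, during which the arm holds its last target. There are 200 camera calls.

## Working session

There is one attempt and no reset: what is moved stays moved. The work goes in short steps, Python scripts to look and compute and a tool call to move; the robot and the scene stay as the last step left them, time stands still between calls to the robot, and variables do not carry over. Pictures are saved under pics/ and viewed, at most 14 in all, crops included, and the job is handed in when it is done.

Besides the shell and the picture viewer there is one more tool, called after "Request:" as name(argument=value, ...), one argument or row to a line, values as JSON. jog_arm: Moves the arm, as the interface text tells. Its arguments: {"type":"object","properties":{"xyz":{"type":"array","items":{"type":"array","items":{"type":"number","minimum":-1,"maximum":1}}},"twist":{"type":"array","items":{"type":"array","items":{"type":"number","minimum":-1,"maximum":1}}},"claw":{"type":"number"},"squeeze":{"type":"number"}},"required":["xyz","twist"]}

```bash
mkdir -p pics
python3 - <<'E'
from rig import bot
import cv2,numpy as np
s=bot.observe();print({k:np.round(v,3).tolist() for k,v in s.items()})
for n in("top","side"):
    d=bot.snapshot(n);np.savez(f"{n}0.npz",**d);cv2.imwrite(f"pics/{n}0.png",d["color"][:,:,::-1]);print(n,d["fx"],d["fy"],d["cx"],d["cy"],np.round(d["R"],3).tolist(),d["t"])
E
```

```text
{'time': 0.0, 'joint_positions': [1.083, 0.577, 0.025, 1.438, -0.015, 1.129, -0.056], 'joint_vel': [0.001, 0.0, -0.001, 0.001, 0.001, -0.001, -0.001], 'joint_torque': [0.0, -76.576, 2.25, -28.597, 0.015, 0.013, -0.0], 'tool_pos': [265.021, -620.299, 230.439], 'tool_rot': [-0.001, 0.98, 0.201, -0.0], 'contact_force': [0.031, -0.668, -0.65], 'ft_torque': [0.02, 0.018, 0.013], 'grasp_force': 0.0, 'finger_gap': 0.997}
top 518.2694384734 518.2694384734 312.56109781003613 205.30528989108294 [[-0.015, -1.0, -0.002], [-0.997, 0.015, -0.079], [0.079, 0.0, -0.997]] [  95.19593213  508.25072972 1536.79384424]
side 361.9782861482766 361.9782861482766 321.7976292240964 199.79761366420087 [[-0.768, 0.641, -0.003], [0.562, 0.671, -0.484], [-0.308, -0.374, -0.875]] [ 323.80678212 -314.44057293 1233.99384352]
```

View pics/top0.png

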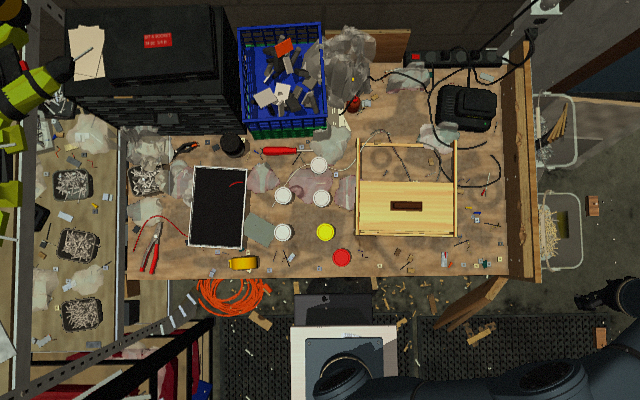

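View pics/side0.png

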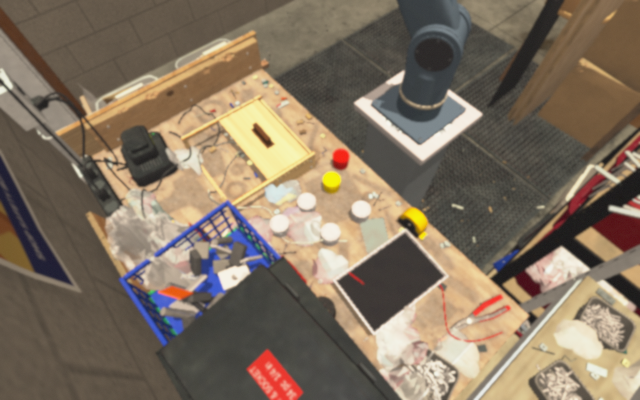

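The top view shows four white tins at about (319,164), (283,195), (321,198) and (282,232). The yellow and red look-alikes are at (325,232) and (342,257). The tray is at (217,207) and the box handle at (406,206). The jar, screwdriver and tape are at (232,145), (281,151) and (243,262). Next I'll measure these.

```bash
cat > h.py <<'E'
import numpy as np,cv2
def ray(d,uv,z):
    uv=np.atleast_2d(np.float64(uv)); R,t=d["R"],d["t"]
    c=np.c_[(uv[:,0]-d["cx"])/d["fx"],(uv[:,1]-d["cy"])/d["fy"],np.ones(len(uv))]
    w=c@R; o=-R.T@t
    return o+w*((z-o[2])/w[:,2])[:,None]
def proj(d,X):
    c=np.atleast_2d(X)@d["R"].T+d["t"]
    return np.c_[c[:,0]/c[:,2]*d["fx"]+d["cx"],c[:,1]/c[:,2]*d["fy"]+d["cy"]]
def blobs(m,amin,amax):
    n,l,s,c=cv2.connectedComponentsWithStats(m.astype(np.uint8))
    return [(c[i],s[i],l==i) for i in range(1,n) if amin<s[i][4]<amax]
def hsv(d): return cv2.cvtColor(np.ascontiguousarray(d["color"]),cv2.COLOR_RGB2HSV)
def tins(d,z=46):
    h=hsv(d); m=(h[...,1]<45)&(h[...,2]>170)
    out=[]
    for c,s,b in blobs(m,120,500):
        if max(s[2],s[3])<1.4*min(s[2],s[3]): 
            cn=cv2.findContours(b.astype(np.uint8),0,2)[0][0]
            (e,r)=cv2.minEnclosingCircle(cn); out.append((c.round(1),s[2:].tolist(),ray(d,c,z)[0].round(1)))
    return out
E
python3 - <<'E'
from h import *
for n in("top","side"):
    d=dict(np.load(f"{n}0.npz"))
    print(n)
    for t in tins(d): print(t)
    h=hsv(d)
    if n=="top":
        roi=np.zeros(h.shape[:2],bool);roi[155:260,180:260]=1
        for c,s,b in blobs((h[...,2]<60)&roi,1000,9000):
            r=cv2.minAreaRect(cv2.findContours(b.astype(np.uint8),0,2)[0][0]);print("tray",r,ray(d,cv2.boxPoints(r),44).round(1).tolist(),ray(d,r[0],44))
        roi[:]=0;roi[190:220,380:435]=1
        for c,s,b in blobs((h[...,2]<110)&roi,50,900):
            r=cv2.minAreaRect(cv2.findContours(b.astype(np.uint8),0,2)[0][0]);print("handle",r,s,ray(d,r[0],97.5),ray(d,cv2.boxPoints(r),97.5).round(1).tolist())
        for nm,uv,z in(("jar",(232,145),96),("tape",(243,262),70),("scr",(281,151),23),("red",(342,257),46),("yel",(325,232),46),("boxTL",(357,139),72),("boxTR",(458,142),72),("boxBR",(457,236),72),("boxBL",(356,235),72),("basket",(241,140),80),("basket",(327,125),80)):print(nm,ray(d,uv,z)[0].round(0))
        a=cv2.resize(d["color"][120:280,340:480,::-1],None,fx=5,fy=3.75*4/3,interpolation=2)[:600]
        cv2.imwrite("pics/crop.png",cv2.resize(d["color"][130:250,340:480,::-1],None,fx=5,fy=5,interpolation=2))
E
```

```text
top
(array([ 85.6, 138.9]), [28, 24, 211], array([717. , 762.1,  46. ]))
(array([318.4, 164.7]), [17, 17, 206], array([628.4,  68.2,  46. ]))
(array([282.6, 195.1]), [17, 17, 217], array([539.2, 175.5,  46. ]))
(array([321.1, 197.8]), [17, 17, 217], array([529.6,  61.8,  46. ]))
(array([147.5, 210.1]), [16, 20, 160], array([501., 575.,  46.]))
(array([282.2, 232.1]), [17, 17, 215], array([429.8, 177.8,  46. ]))
tray ((217.4923858642578, 206.60659790039062), (50.37166213989258, 77.65928649902344), 4.085616588592529) [[400.5, 450.8, 44.0], [630.3, 435.1, 44.0], [617.2, 285.6, 44.0], [387.7, 303.0, 44.0]] [[508.23129881 368.63651482  44.        ]]
handle ((406.0, 205.5), (9.0, 30.0), 90.0) [391 201  31  10 284] [[ 498.87523126 -179.21437964   97.5       ]] [[512.4, -136.8, 97.5], [511.1, -222.4, 97.5], [485.4, -221.6, 97.5], [486.7, -136.1, 97.5]]
jar [682. 317.  96.]
tape [345. 290.  70.]
scr [676. 180.  23.]
red [354.   3.  46.]
yel [428.  52.  46.]
boxTL [699. -46.  72.]
boxTR [ 685. -342.   72.]
boxBR [ 410. -328.   72.]
boxBL [418. -37.  72.]
basket [699. 293.  80.]
basket [740.  42.  80.]
side
(array([396.3,  78.8]), [18, 13, 124], array([  -2.9, -111.4,   46. ]))
(array([189.1, 159.1]), [28, 25, 387], array([ 708.7, -272.4,   46. ]))
(array([360.8, 208.8]), [19, 17, 252], array([430.4, 178.1,  46. ]))
(array([232.1, 275.9]), [33, 24, 438], array([805.6, 110.4,  46. ]))
(array([611.6, 291. ]), [29, 25, 158], array([115.6, 736.7,  46. ]))
(array([595.9, 370.6]), [21, 16, 202], array([307.2, 806.1,  46. ]))
```

View pics/crop.png

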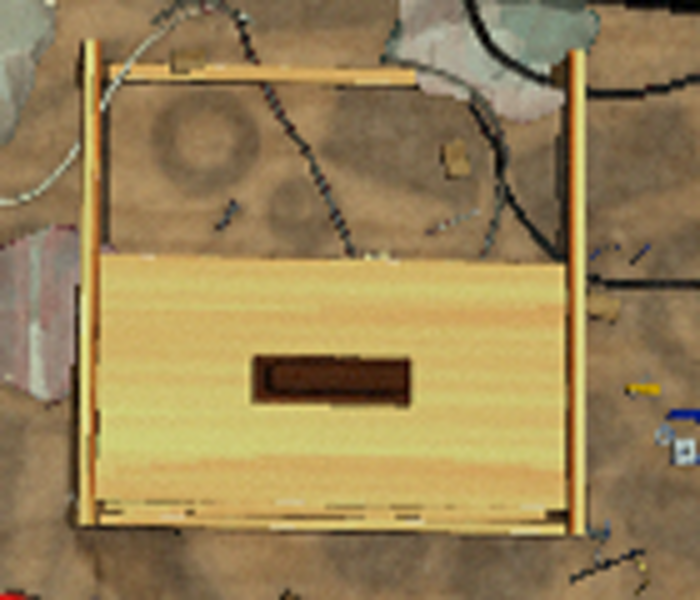

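The crop shows the cover's front edge near its home position. The handle's top face spans about x 265-411 and y 357-392 in the crop, which is px (407.6,204.8). The box corners are px (355.6,234.6), (457,236.6), (357,138) and (457,140.4).

```bash
cat >> h.py <<'E'
from scipy.spatial.transform import Rotation as Ro
def Rt(s): return Ro.from_quat(np.r_[s["tool_rot"][1:],s["tool_rot"][0]])
def go(s,x,y,z,yang=None):
    """numbers for jog_arm: world target TCP; yang = world angle (rad) of tool y, mod pi"""
    R=Rt(s); sh=R.inv().apply(np.array([x,y,z])-s["tool_pos"])/1000
    tw=np.zeros(3)
    if yang is not None:
        ty=R.apply([0,1,0]); d=yang-np.arctan2(ty[1],ty[0]); d=(d+np.pi/2)%np.pi-np.pi/2
        T=Ro.from_matrix(np.c_[[np.sin(yang),-np.cos(yang),0],[np.cos(yang),np.sin(yang),0],[0,0,-1]])
        T=[T,Ro.from_euler('z',np.pi)*T]
        tw=min(((R.inv()*q).as_rotvec() for q in T),key=np.linalg.norm)/np.pi
    print("xyz",sh.round(4).tolist(),"twist",tw.round(4).tolist())
E
python3 - <<'E'
from h import *
from rig import bot
d=dict(np.load("top0.npz"))
c=ray(d,[(355.6,234.6),(457,236.6),(357,138),(457,140.4)],72);print(c.round(1).tolist())
print("handle",ray(d,(407.6,204.8),97.5))
f=(c[0]+c[1])/2;b=(c[2]+c[3])/2;u=b-f;th=np.arctan2(u[1],u[0]);e=c[0]-c[1];print("th",th,-np.arctan2(e[0],e[1]),np.linalg.norm(u),np.linalg.norm(e))
m=(f+b)/2;o=m-70*np.array([np.cos(th),np.sin(th),0]);print("origin",o)
# zmap check
v,uu=np.mgrid[195:215,398:418];z=d["z_map"][v,uu];X=(np.c_[((uu-d["cx"])/d["fx"]*z).ravel(),((v-d["cy"])/d["fy"]*z).ravel(),z.ravel()]-d["t"])@d["R"]
k=X[:,2]>90;print("h zmap",X[k].min(0),X[k].max(0))
go(bot.observe(),500,-184,160,-0.03)
E
```

```text
[[418.7, -35.7, 72.0], [408.5, -328.4, 72.0], [701.6, -46.0, 72.0], [689.9, -338.9, 72.0]]
handle [[ 500.80803336 -183.83740219   97.5       ]]
th -0.03675442863965513 -0.035001612420949166 282.31929611852007 292.8812031657196
origin [ 484.69733756 -184.67966519   72.        ]
h zmap [ 387.01845561 -211.93153351   90.29790419] [ 506.87976711   86.75828378 1572.19785799]Traceback (most recent call last):
  File "<stdin>", line 11, in <module>
  File "h.py", line 30, in go
    T=Ro.from_matrix(np.c_[[np.sin(yang),-np.cos(yang),0],[np.cos(yang),np.sin(yang),0],[0,0,-1]])
  File "scipy/spatial/transform/_rotation.pyx", line 1143, in scipy.spatial.transform._rotation.Rotation.from_matrix
ValueError: Non-positive determinant (left-handed or null coordinate frame) in rotation matrix 0: [[-0.0299955   0.99955003  0.        ]
 [-0.99955003 -0.0299955   0.        ]
 [ 0.          0.         -1.        ]].
```

```bash
sed -i 's/np.c_\[\[np.sin(yang),-np.cos(yang),0\]/np.c_[[-np.sin(yang),np.cos(yang),0]/' h.py
python3 - <<'E'
from h import *
from rig import bot
go(bot.observe(),501,-185,150,-0.036)
E
```

```text
xyz [0.388, -0.3075, 0.081] twist [-0.0004, -0.0002, -0.36]
```

Request:
jog_arm(
  xyz=[
    [0.388, -0.3075, 0.08],
    [0.388, -0.3075, 0.08],
    [0.388, -0.3075, 0.08],
    [0.388, -0.3075, 0.08],
    [0.388, -0.3075, 0.08],
    [0.388, -0.3075, 0.08],
    [0.388, -0.3075, 0.08],
    [0.388, -0.3075, 0.08],
    [0.388, -0.3075, 0.08],
    [0.388, -0.3075, 0.08],
    [0.388, -0.3075, 0.08],
    [0.388, -0.3075, 0.08],
    [0.388, -0.3075, 0.08],
    [0.388, -0.3075, 0.08],
    [0.388, -0.3075, 0.08],
    [0.388, -0.3075, 0.08],
    [0.388, -0.3075, 0.08],
    [0.388, -0.3075, 0.08],
    [0.388, -0.3075, 0.08],
    [0.388, -0.3075, 0.08],
  ],
  twist=[
    [0, 0, -0.36],
    [0, 0, -0.36],
    [0, 0, -0.36],
    [0, 0, -0.36],
    [0, 0, -0.36],
    [0, 0, -0.36],
    [0, 0, -0.36],
    [0, 0, -0.36],
    [0, 0, -0.36],
    [0, 0, -0.36],
    [0, 0, -0.36],
    [0, 0, -0.36],
    [0, 0, -0.36],
    [0, 0, -0.36],
    [0, 0, -0.36],
    [0, 0, -0.36],
    [0, 0, -0.36],
    [0, 0, -0.36],
    [0, 0, -0.36],
    [0, 0, -0.36],
  ],
  claw=1,
  squeeze=40,
)

```text
time: 1.77
tool_pos: [501.0, -186.2, 151.4]
tool_rot: [0.0, 0.72, 0.694, 0.0]
contact_force: [-0.4, -0.1, 0.4]
finger_gap: 1.004
grasp_force: 0.0
```

Run:
```python
from h import *
from rig import bot
s=bot.observe();print(s["time"],s["tool_pos"],Rt(s).as_matrix().round(3).tolist(),s["contact_force"])
go(s,501,-185,73,-0.036)
```

```text
1.7667 [ 500.99164628 -186.15780274  151.42865173] [[0.037, 0.999, 0.0], [0.999, -0.037, -0.0], [-0.0, 0.0, -1.0]] [-0.38279786 -0.11199073  0.44277151]
xyz [0.0012, -0.0001, 0.0784] twist [0.0001, 0.0, -0.0004]
```

Request:
jog_arm(
  xyz=[
    [0.001, 0, 0.03],
    [0.001, 0, 0.055],
    [0.001, 0, 0.07],
    [0.001, 0, 0.078],
    [0.001, 0, 0.078],
    [0.001, 0, 0.078],
  ],
  twist=[
    [0, 0, 0],
    [0, 0, 0],
    [0, 0, 0],
    [0, 0, 0],
    [0, 0, 0],
    [0, 0, 0],
  ],
)

```text
time: 2.27
tool_pos: [501.4, -184.6, 73.5]
tool_rot: [-0.0, 0.72, 0.694, 0.0]
contact_force: [0.2, -0.4, 0.5]
finger_gap: 0.998
grasp_force: 0.0
```

Request:
jog_arm(
  xyz=[
    [0, 0, 0],
    [0, 0, 0],
    [0, 0, 0],
    [0, 0, 0],
    [0, 0, 0],
    [0, 0, 0],
    [0, 0, 0],
    [0, 0, 0],
    [0, 0, 0],
    [0, 0, 0],
  ],
  twist=[
    [0, 0, 0],
    [0, 0, 0],
    [0, 0, 0],
    [0, 0, 0],
    [0, 0, 0],
    [0, 0, 0],
    [0, 0, 0],
    [0, 0, 0],
    [0, 0, 0],
    [0, 0, 0],
  ],
  claw=-1,
  squeeze=40,
)

```text
time: 3.1
tool_pos: [501.4, -184.6, 73.7]
tool_rot: [0.0, 0.72, 0.694, 0.0]
contact_force: [-1.0, 0.3, 5.5]
finger_gap: 0.178
grasp_force: 39.8
```

Request:
jog_arm(
  xyz=[
    [0, 0.015, 0],
    [0, 0.035, 0],
    [0, 0.055, 0],
    [0, 0.075, 0],
    [0, 0.095, 0],
    [0, 0.11, 0],
    [0, 0.116, 0],
    [0, 0.118, 0],
    [0, 0.119, 0],
    [0, 0.119, 0],
  ],
  twist=[
    [0, 0, 0],
    [0, 0, 0],
    [0, 0, 0],
    [0, 0, 0],
    [0, 0, 0],
    [0, 0, 0],
    [0, 0, 0],
    [0, 0, 0],
    [0, 0, 0],
    [0, 0, 0],
  ],
)

```text
time: 3.93
tool_pos: [620.7, -188.7, 73.7]
tool_rot: [0.0, 0.72, 0.694, 0.0]
contact_force: [0.3, -0.4, 4.8]
finger_gap: 0.18
grasp_force: 39.9
```

Request:
jog_arm(
  xyz=[
    [0, 0.001, 0],
    [0, 0.002, 0],
    [0, 0.003, 0],
    [0, 0.003, 0],
  ],
  twist=[
    [0, 0, 0],
    [0, 0, 0],
    [0, 0, 0],
    [0, 0, 0],
  ],
)

```text
time: 4.27
tool_pos: [623.2, -188.8, 73.8]
tool_rot: [0.0, 0.72, 0.694, 0.0]
contact_force: [-1.7, 1.1, 6.6]
finger_gap: 0.176
grasp_force: 40.1
```

Request:
jog_arm(
  xyz=[
    [0, 0.001, 0],
    [0, 0.002, 0],
    [0, 0.003, 0],
    [0, 0.004, 0],
    [0, 0.005, 0],
    [0, 0.005, 0],
  ],
  twist=[
    [0, 0, 0],
    [0, 0, 0],
    [0, 0, 0],
    [0, 0, 0],
    [0, 0, 0],
    [0, 0, 0],
  ],
)

```text
time: 4.77
tool_pos: [626.9, -189.0, 73.7]
tool_rot: [-0.001, 0.72, 0.694, -0.001]
contact_force: [-6.8, 1.0, 10.2]
finger_gap: 0.183
grasp_force: 40.7
```

Request:
jog_arm(
  xyz=[
    [0, -0.001, 0],
    [0, -0.001, 0],
    [0, -0.001, 0],
    [0, -0.001, 0],
    [0, -0.001, 0],
    [0, -0.001, 0],
    [0, -0.001, -0.03],
    [0, -0.001, -0.06],
    [0, -0.001, -0.09],
    [0, -0.001, -0.09],
    [0, -0.001, -0.09],
  ],
  twist=[
    [0, 0, 0],
    [0, 0, 0],
    [0, 0, 0],
    [0, 0, 0],
    [0, 0, 0],
    [0, 0, 0],
    [0, 0, 0],
    [0, 0, 0],
    [0, 0, 0],
    [0, 0, 0],
    [0, 0, 0],
  ],
  claw=1,
)

```text
time: 5.68
tool_pos: [628.3, -189.3, 165.3]
tool_rot: [0.002, 0.72, 0.694, 0.001]
contact_force: [-0.9, 0.2, -0.5]
finger_gap: 0.999
grasp_force: 0.0
```

```bash
cat >> h.py <<'E'
def look(name):
    from rig import bot
    d=bot.snapshot("top"); cv2.imwrite(f"pics/{name}.png",d["color"][:,:,::-1]); np.savez(f"{name}.npz",**d)
    for t in tins(d): 
        if 300<t[2][0]<700 and abs(t[2][1])<480: print(t)
    return d
def force(n=10):
    from rig import bot
    f=[]
    for _ in range(n): bot.snapshot("top"); s=bot.observe(); f.append(np.r_[s["contact_force"],s["joint_torque"]])
    f=np.array(f);print("F",f[:,:3].mean(0).round(2),"std",f[:,:3].std(0).round(2),"tq",f[:,3:].mean(0).round(2),"t",round(s["time"],1))
E
python3 - <<'E'
from h import *
from rig import bot
d=look("a1")
m=lambda X:np.array(X)
th=-.036;print("handle", ray(d,(407,160),97.5))
force(8)
s=bot.observe();print(s["tool_pos"]);go(s,628,68,120,-0.036)
cv2.imwrite("pics/c1.png",cv2.resize(d["color"][130:250,340:480,::-1],None,fx=5,fy=5,interpolation=2))
E
```

```text
(array([318.4, 164.8]), [18, 17, 225], array([628.,  68.,  46.]))
(array([282.6, 195.1]), [17, 17, 228], array([539.4, 175.5,  46. ]))
(array([321.1, 197.5]), [17, 18, 231], array([530.3,  61.8,  46. ]))
(array([282.2, 232. ]), [17, 17, 231], array([430.3, 178. ,  46. ]))
handle [[ 629.92509123 -185.94943208   97.5       ]]
F [ 0.16  0.03 -0.33] std [0.34 0.49 0.28] tq [ 0.000e+00 -7.703e+01 -3.560e+00 -2.599e+01  1.000e-02  0.000e+00
 -0.000e+00] t 6.1
[ 626.95622578 -188.95554944  162.67533267]
xyz [0.2568, -0.0082, 0.0428] twist [-0.0003, -0.0001, 0.0]
```

View pics/a1.png

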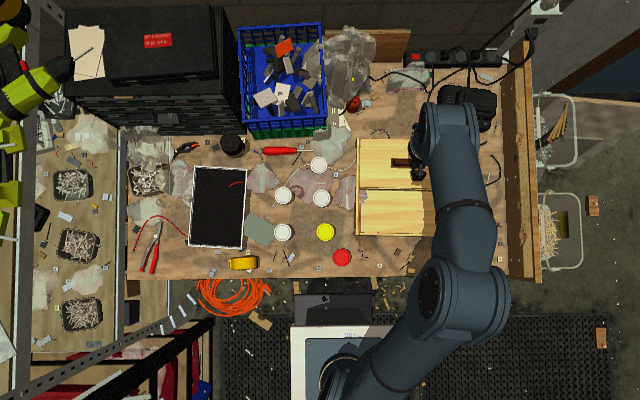

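Cover open. The compartment floor shows at rows 194-234, and the tins haven't moved. I'll go to the tin at (628,68).

Request:
jog_arm(
  xyz=[
    [0.257, -0.008, 0.04],
    [0.257, -0.008, 0.04],
    [0.257, -0.008, 0.04],
    [0.257, -0.008, 0.04],
    [0.257, -0.008, 0.04],
    [0.257, -0.008, 0.04],
    [0.257, -0.008, 0.04],
    [0.257, -0.008, 0.04],
    [0.257, -0.008, 0.04],
    [0.257, -0.008, 0.04],
    [0.257, -0.008, 0.04],
    [0.257, -0.008, 0.04],
    [0.257, -0.008, 0.04],
  ],
  twist=[
    [0, 0, 0],
    [0, 0, 0],
    [0, 0, 0],
    [0, 0, 0],
    [0, 0, 0],
    [0, 0, 0],
    [0, 0, 0],
    [0, 0, 0],
    [0, 0, 0],
    [0, 0, 0],
    [0, 0, 0],
    [0, 0, 0],
    [0, 0, 0],
  ],
)

```text
time: 7.22
tool_pos: [628.6, 66.7, 123.5]
tool_rot: [0.0, 0.72, 0.694, -0.0]
contact_force: [0.2, 0.5, 0.2]
finger_gap: 1.002
grasp_force: 0.0
```

Run:
```python
from h import *
from rig import bot
force(10)
s=bot.observe();print(s["tool_pos"]);go(s,628,68,10,-0.036)
```

```text
F [-0.2   0.23 -0.04] std [0.54 0.6  0.41] tq [ 1.300e-01 -7.487e+01 -3.250e+00 -2.359e+01  2.000e-02  0.000e+00
  0.000e+00] t 7.7
[628.41974035  68.1401711  123.31539915]
xyz [-0.0002, -0.0004, 0.1133] twist [-0.0, -0.0, 0.0]
```

Request:
jog_arm(
  xyz=[
    [0, 0, 0.03],
    [0, 0, 0.06],
    [0, 0, 0.09],
    [0, 0, 0.105],
    [0, 0, 0.113],
    [0, 0, 0.113],
    [0, 0, 0.113],
  ],
  twist=[
    [0, 0, 0],
    [0, 0, 0],
    [0, 0, 0],
    [0, 0, 0],
    [0, 0, 0],
    [0, 0, 0],
    [0, 0, 0],
  ],
)

```text
time: 8.3
tool_pos: [628.8, 68.3, 10.7]
tool_rot: [0.0, 0.72, 0.694, 0.0]
contact_force: [0.6, -0.5, 0.3]
finger_gap: 1.0
grasp_force: 0.0
```

Request:
jog_arm(
  xyz=[
    [0, 0, 0],
    [0, 0, 0],
    [0, 0, 0],
    [0, 0, 0],
    [0, 0, 0],
    [0, 0, 0],
    [0, 0, -0.01],
    [0, 0, -0.03],
    [0, 0, -0.06],
    [0, 0, -0.09],
    [0, 0, -0.12],
    [0, 0, -0.13],
    [0, 0, -0.13],
    [0, 0, -0.13],
    [0, 0, -0.13],
    [0, 0, -0.13],
  ],
  twist=[
    [0, 0, 0],
    [0, 0, 0],
    [0, 0, 0],
    [0, 0, 0],
    [0, 0, 0],
    [0, 0, 0],
    [0, 0, 0],
    [0, 0, 0],
    [0, 0, 0],
    [0, 0, 0],
    [0, 0, 0],
    [0, 0, 0],
    [0, 0, 0],
    [0, 0, 0],
    [0, 0, 0],
    [0, 0, 0],
  ],
  claw=-1,
  squeeze=40,
)

```text
time: 9.63
tool_pos: [627.3, 67.8, 138.4]
tool_rot: [-0.001, 0.72, 0.694, -0.001]
contact_force: [0.8, -0.1, -2.6]
finger_gap: 0.6
grasp_force: 42.4
```

Run:
```python
from h import *
from rig import bot
force(10)
s=bot.observe();print(s["tool_pos"]);
c,n=np.cos(-.036),np.sin(-.036)
for y in(-105,-35,35,105): print("box",485.5-n*y,-184.7+c*y)
c,n=np.cos(-.076),np.sin(-.076)
for x,y in((55,35),(55,-35),(-55,35),(-55,-35)): print("tray",508+c*x-n*y,368.6+n*x+c*y)
go(s,485.5+.036*-105,-184.7-105,145,-0.036)
go(s,508+c*55-n*35,368.6+n*55+c*35,145,-0.036)
```

```text
F [ 0.14 -0.08 -1.94] std [0.32 0.26 0.53] tq [ 1.000e-02 -7.566e+01 -3.440e+00 -2.491e+01  2.000e-02  1.000e-02
 -0.000e+00] t 10.1
[628.44632487  68.07769343 140.24802632]
box 481.7208164270937 -289.63196734800255
box 484.2402721423646 -219.67732244933418
box 486.7597278576354 -149.7226775506658
box 489.2791835729063 -79.76803265199743
tray 565.4986764863613 399.32299142851764
tray 560.1837963941748 329.52505414090376
tray 455.81620360582514 407.6749458590963
tray 450.50132351363874 337.8770085714824
xyz [-0.3628, -0.1337, -0.0048] twist [-0.0, -0.0, -0.0]
xyz [0.3288, -0.0748, -0.0047] twist [-0.0, -0.0, -0.0]
```

~2.0 N → about 200 g, so this goes to the tray.

Request:
jog_arm(
  xyz=[
    [0.03, -0.007, -0.005],
    [0.329, -0.075, -0.005],
    [0.329, -0.075, -0.005],
    [0.329, -0.075, -0.005],
    [0.329, -0.075, -0.005],
    [0.329, -0.075, -0.005],
    [0.329, -0.075, -0.005],
    [0.329, -0.075, -0.005],
    [0.329, -0.075, -0.005],
    [0.329, -0.075, -0.005],
    [0.329, -0.075, -0.005],
    [0.329, -0.075, -0.005],
    [0.329, -0.075, -0.005],
    [0.329, -0.075, -0.005],
    [0.329, -0.075, -0.005],
  ],
  twist=[
    [0, 0, 0],
    [0, 0, 0],
    [0, 0, 0],
    [0, 0, 0],
    [0, 0, 0],
    [0, 0, 0],
    [0, 0, 0],
    [0, 0, 0],
    [0, 0, 0],
    [0, 0, 0],
    [0, 0, 0],
    [0, 0, 0],
    [0, 0, 0],
    [0, 0, 0],
    [0, 0, 0],
  ],
)

```text
time: 11.38
tool_pos: [565.9, 398.4, 145.5]
tool_rot: [0.0, 0.72, 0.694, 0.0]
contact_force: [-0.3, -0.6, -1.7]
finger_gap: 0.596
grasp_force: 42.4
```

Run:
```python
from h import *
from rig import bot
force(4)
s=bot.observe();print(s["tool_pos"]);go(s,565.5,399.3,56,-0.036)
```

```text
F [-0.    0.35 -2.46] std [0.56 0.22 0.37] tq [ 1.200e-01 -8.313e+01 -3.450e+00 -2.685e+01  3.000e-02  1.000e-02
  0.000e+00] t 11.6
[565.48448915 399.25853289 145.37520631]
xyz [0.0, 0.0, 0.0894] twist [0.0, -0.0, -0.0002]
```

Request:
jog_arm(
  xyz=[
    [0, 0, 0.03],
    [0, 0, 0.06],
    [0, 0, 0.08],
    [0, 0, 0.087],
    [0, 0, 0.0895],
    [0, 0, 0.0895],
    [0, 0, 0.0895],
  ],
  twist=[
    [0, 0, 0],
    [0, 0, 0],
    [0, 0, 0],
    [0, 0, 0],
    [0, 0, 0],
    [0, 0, 0],
    [0, 0, 0],
  ],
)

```text
time: 12.17
tool_pos: [565.7, 399.9, 56.6]
tool_rot: [0.0, 0.72, 0.694, 0.001]
contact_force: [-0.2, 0.5, -2.5]
finger_gap: 0.595
grasp_force: 42.6
```

Request:
jog_arm(
  xyz=[
    [0, 0, 0],
    [0, 0, 0],
    [0, 0, 0],
    [0, 0, 0],
    [0, 0, 0],
    [0, 0, -0.02],
    [0, 0, -0.05],
    [0, 0, -0.085],
    [0, 0, -0.085],
  ],
  twist=[
    [0, 0, 0],
    [0, 0, 0],
    [0, 0, 0],
    [0, 0, 0],
    [0, 0, 0],
    [0, 0, 0],
    [0, 0, 0],
    [0, 0, 0],
    [0, 0, 0],
  ],
  claw=0.6,
)

```text
time: 12.92
tool_pos: [567.9, 402.0, 147.9]
tool_rot: [0.0, 0.72, 0.694, 0.005]
contact_force: [1.4, 0.5, 1.0]
finger_gap: 0.8
grasp_force: 0.0
```

Run:
```python
from h import *
from rig import bot
d=look("a2")
force(4)
s=bot.observe();print(s["tool_pos"]);go(s,539.3,175.5,120,-0.036)
```

```text
(array([321.1, 197.7]), [17, 18, 224], array([529.9,  61.9,  46. ]))
F [ 0.16 -0.26 -0.57] std [0.63 0.61 0.69] tq [-3.000e-02 -8.408e+01 -3.610e+00 -2.702e+01 -0.000e+00  3.000e-02
  2.000e-02] t 13.2
[564.78735482 399.04945575 139.64867099]
xyz [-0.2243, -0.0174, 0.02] twist [-0.0004, 0.0004, 0.0]
```

```bash
cat >> h.py <<'E'
def check(pts):
    from rig import bot
    a=dict(np.load("side0.npz"));b=bot.snapshot("side");np.savez("sidenow.npz",**b)
    for p in pts:
        u,v=proj(a,[p[0],p[1],46])[0].astype(int); k=np.s_[v-10:v+16,u-14:u+15]
        print(p,(u,v),"diff",np.abs(a["color"][k].astype(float)-b["color"][k]).mean().round(1))
E
python3 - <<'E'
from h import *
check([(539.3,175.5),(530,62),(430,178)])
E
```

```text
(539.3, 175.5) (np.int64(330), np.int64(231)) diff 35.5
(530, 62) (np.int64(306), np.int64(200)) diff 0.9
(430, 178) (np.int64(360), np.int64(208)) diff 30.7
```

Request:
jog_arm(
  xyz=[
    [-0.224, -0.017, 0.015],
    [-0.224, -0.017, 0.015],
    [-0.224, -0.017, 0.015],
    [-0.224, -0.017, 0.015],
    [-0.224, -0.017, 0.015],
    [-0.224, -0.017, 0.015],
    [-0.224, -0.017, 0.015],
    [-0.224, -0.017, 0.015],
    [-0.224, -0.017, 0.015],
    [-0.224, -0.017, 0.015],
    [-0.224, -0.017, 0.015],
  ],
  twist=[
    [0, 0, 0],
    [0, 0, 0],
    [0, 0, 0],
    [0, 0, 0],
    [0, 0, 0],
    [0, 0, 0],
    [0, 0, 0],
    [0, 0, 0],
    [0, 0, 0],
    [0, 0, 0],
    [0, 0, 0],
  ],
  claw=0.9,
)

```text
time: 14.13
tool_pos: [540.1, 177.9, 125.6]
tool_rot: [-0.0, 0.719, 0.695, 0.0]
contact_force: [1.1, 0.3, 0.1]
finger_gap: 0.951
grasp_force: 0.0
```

Run:
```python
from h import *
from rig import bot
s=bot.observe();print(s["tool_pos"]);go(s,539.3,175.5,10,-0.036)
```

```text
[540.12263947 177.93759334 125.58290695]
xyz [-0.0025, -0.0007, 0.1156] twist [-0.0001, -0.0002, 0.0007]
```

Run:
```python
from h import *
from rig import bot
a=dict(np.load("sidenow.npz"))["color"];b=bot.snapshot("side")["color"]
k=np.s_[140:290,240:440]
cv2.imwrite("pics/s2.png",cv2.resize(np.hstack([a[k],b[k]])[:,:,::-1],None,fx=2,fy=2))
```

```text
(no output)
```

View pics/s2.png

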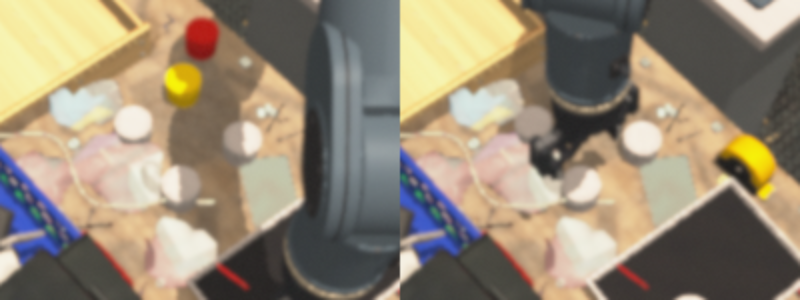

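The side crops show only shadows changing. The tins are at their original spots (full-image px (330,233) and (361,209)), and the gripper is above tin 2. Pick it.

Request:
jog_arm(
  xyz=[
    [-0.0025, 0, 0.03],
    [-0.0025, 0, 0.06],
    [-0.0025, 0, 0.09],
    [-0.0025, 0, 0.107],
    [-0.0025, 0, 0.115],
    [-0.0025, 0, 0.115],
    [-0.0025, 0, 0.115],
  ],
  twist=[
    [0, 0, 0],
    [0, 0, 0],
    [0, 0, 0],
    [0, 0, 0],
    [0, 0, 0],
    [0, 0, 0],
    [0, 0, 0],
  ],
)

```text
time: 14.77
tool_pos: [540.3, 174.4, 11.1]
tool_rot: [-0.0, 0.719, 0.694, 0.0]
contact_force: [0.6, 0.8, 0.2]
finger_gap: 0.947
grasp_force: 0.0
```

Request:
jog_arm(
  xyz=[
    [0, 0, 0],
    [0, 0, 0],
    [0, 0, 0],
    [0, 0, 0],
    [0, 0, 0],
    [0, 0, 0],
    [0, 0, -0.01],
    [0, 0, -0.03],
    [0, 0, -0.06],
    [0, 0, -0.09],
    [0, 0, -0.12],
    [0, 0, -0.135],
    [0, 0, -0.135],
    [0, 0, -0.135],
    [0, 0, -0.135],
    [0, 0, -0.135],
  ],
  twist=[
    [0, 0, 0],
    [0, 0, 0],
    [0, 0, 0],
    [0, 0, 0],
    [0, 0, 0],
    [0, 0, 0],
    [0, 0, 0],
    [0, 0, 0],
    [0, 0, 0],
    [0, 0, 0],
    [0, 0, 0],
    [0, 0, 0],
    [0, 0, 0],
    [0, 0, 0],
    [0, 0, 0],
    [0, 0, 0],
  ],
  claw=-1,
  squeeze=40,
)

```text
time: 16.1
tool_pos: [539.3, 173.4, 144.7]
tool_rot: [-0.0, 0.72, 0.694, -0.001]
contact_force: [-1.0, -0.7, -2.5]
finger_gap: 0.596
grasp_force: 42.3
```

Run:
```python
from h import *
from rig import bot
force(14)
s=bot.observe();print(s["tool_pos"]);
print("box");go(s,481.7,-289.6,145,-0.036)
print("tray");go(s,560.2,329.5,145,-0.036)
```

```text
F [ 0.1  -0.19 -2.43] std [0.28 0.35 0.48] tq [ 1.000e-02 -6.719e+01 -3.060e+00 -2.336e+01  1.000e-02  1.000e-02
 -0.000e+00] t 16.8
[540.2021942  173.81137243 145.83756221]
box
xyz [-0.4652, -0.0417, 0.0008] twist [0.0, -0.0, -0.0]
tray
xyz [0.1563, 0.0144, 0.0008] twist [0.0, -0.0, -0.0]
```

~250 g → tray.

Request:
jog_arm(
  xyz=[
    [0.03, 0.003, 0],
    [0.156, 0.014, 0],
    [0.156, 0.014, 0],
    [0.156, 0.014, 0],
    [0.156, 0.014, 0],
    [0.156, 0.014, 0],
    [0.156, 0.014, 0],
    [0.156, 0.014, 0],
    [0.156, 0.014, 0],
    [0.156, 0.014, 0],
  ],
  twist=[
    [0, 0, 0],
    [0, 0, 0],
    [0, 0, 0],
    [0, 0, 0],
    [0, 0, 0],
    [0, 0, 0],
    [0, 0, 0],
    [0, 0, 0],
    [0, 0, 0],
    [0, 0, 0],
  ],
)

```text
time: 17.63
tool_pos: [560.2, 327.8, 146.0]
tool_rot: [0.0, 0.72, 0.694, -0.0]
contact_force: [0.7, -0.6, -2.3]
finger_gap: 0.597
grasp_force: 42.6
```

Run:
```python
from h import *
from rig import bot
force(6)
s=bot.observe();print(s["tool_pos"]);go(s,560.2,329.5,56,-0.036)
```

```text
F [ 0.16  0.15 -2.1 ] std [0.25 0.49 0.34] tq [ 8.000e-02 -7.756e+01 -3.530e+00 -2.564e+01  2.000e-02  1.000e-02
  0.000e+00] t 17.9
[559.85510816 329.03863343 145.88136376]
xyz [0.0005, 0.0003, 0.0899] twist [0.0, -0.0, -0.0001]
```

Request:
jog_arm(
  xyz=[
    [0, 0, 0.03],
    [0, 0, 0.06],
    [0, 0, 0.08],
    [0, 0, 0.087],
    [0, 0, 0.09],
    [0, 0, 0.09],
    [0, 0, 0.09],
  ],
  twist=[
    [0, 0, 0],
    [0, 0, 0],
    [0, 0, 0],
    [0, 0, 0],
    [0, 0, 0],
    [0, 0, 0],
    [0, 0, 0],
  ],
)

```text
time: 18.52
tool_pos: [560.1, 329.6, 56.6]
tool_rot: [0.0, 0.72, 0.694, 0.001]
contact_force: [0.0, -0.5, -2.3]
finger_gap: 0.599
grasp_force: 43.1
```

Request:
jog_arm(
  xyz=[
    [0, 0, 0],
    [0, 0, 0],
    [0, 0, 0],
    [0, 0, 0],
    [0, 0, 0],
    [0, 0, -0.02],
    [0, 0, -0.05],
    [0, 0, -0.085],
    [0, 0, -0.085],
    [0, 0, -0.085],
  ],
  twist=[
    [0, 0, 0],
    [0, 0, 0],
    [0, 0, 0],
    [0, 0, 0],
    [0, 0, 0],
    [0, 0, 0],
    [0, 0, 0],
    [0, 0, 0],
    [0, 0, 0],
    [0, 0, 0],
  ],
  claw=0.6,
)

```text
time: 19.35
tool_pos: [560.9, 330.0, 143.2]
tool_rot: [0.0, 0.72, 0.694, 0.002]
contact_force: [-0.2, 0.3, -0.0]
finger_gap: 0.8
grasp_force: 0.0
```

Run:
```python
from h import *
from rig import bot
look("a3");check([(530,62),(430,178)])
s=bot.observe();print(s["tool_pos"]);go(s,430,178,120,-0.036)
```

```text
(array([321.1, 197.6]), [17, 18, 226], array([530.2,  61.7,  46. ]))
(530, 62) (np.int64(306), np.int64(200)) diff 13.0
(430, 178) (np.int64(360), np.int64(208)) diff 66.2
[559.53006436 328.94504494 140.42415303]
xyz [-0.1555, -0.124, 0.0205] twist [-0.0001, 0.0001, -0.0]
```

Request:
jog_arm(
  xyz=[
    [-0.268, -0.02, 0.02],
    [-0.268, -0.02, 0.02],
    [-0.268, -0.02, 0.02],
    [-0.268, -0.02, 0.02],
    [-0.268, -0.02, 0.02],
    [-0.268, -0.02, 0.02],
    [-0.268, -0.02, 0.02],
    [-0.268, -0.02, 0.02],
    [-0.268, -0.02, 0.02],
    [-0.268, -0.02, 0.02],
    [-0.268, -0.02, 0.02],
    [-0.268, -0.02, 0.02],
    [-0.268, -0.02, 0.02],
  ],
  twist=[
    [0, 0, 0],
    [0, 0, 0],
    [0, 0, 0],
    [0, 0, 0],
    [0, 0, 0],
    [0, 0, 0],
    [0, 0, 0],
    [0, 0, 0],
    [0, 0, 0],
    [0, 0, 0],
    [0, 0, 0],
    [0, 0, 0],
    [0, 0, 0],
  ],
  claw=0.9,
)

```text
time: 20.53
tool_pos: [530.1, 63.4, 120.7]
tool_rot: [-0.0, 0.719, 0.695, 0.0]
contact_force: [-1.0, 0.1, 0.1]
finger_gap: 0.945
grasp_force: 0.0
```

Run:
```python
from h import *
from rig import bot
look("a4");force(6)
for c,s_,r in [(t[0],t[1],t[2]) for t in tins(dict(np.load("a4.npz")),90)]: print(c,r)
s=bot.observe();print(s["tool_pos"]);go(s,530,62,10,-0.036)
b=bot.snapshot("side");cv2.imwrite("pics/s3.png",cv2.resize(b["color"][140:290,240:440,::-1],None,fx=2.5,fy=2.5))
```

```text
(array([203.8, 185.7]), [17, 17, 227], array([570.7, 408.8,  46. ]))
(array([227.7, 187.3]), [18, 18, 237], array([564.9, 337.9,  46. ]))
(array([282.2, 232.1]), [17, 17, 223], array([430. , 177.8,  46. ]))
F [-0.05 -0.47  0.03] std [0.38 0.5  0.24] tq [-1.200e-01 -6.285e+01 -2.840e+00 -2.049e+01  1.000e-02 -0.000e+00
 -0.000e+00] t 20.9
[ 87.8 138.6] [708.1 736.3  90. ]
[203.8 185.7] [565.4 399.5  90. ]
[227.7 187.3] [559.8 330.7  90. ]
[148.2 209.5] [499.4 558.9  90. ]
[282.2 232.1] [428.8 175.1  90. ]
[530.13805763  62.17635003 120.81690187]
xyz [-0.0002, -0.0001, 0.1108] twist [0.0, 0.0, 0.0]
```

View pics/s3.png

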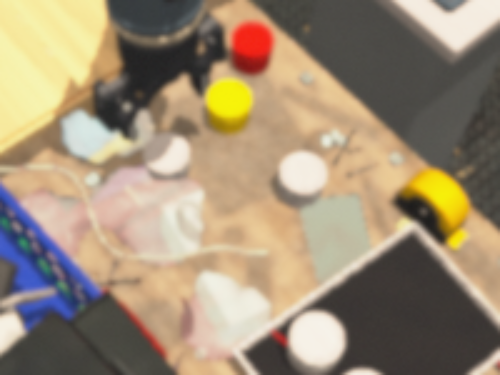

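The crop puts tin 3 at about full-image px (307,202), so it hasn't moved. The tray tins at (565,400) and (560,331) are where I planned. Pick tin 3.

Request:
jog_arm(
  xyz=[
    [0, 0, 0.03],
    [0, 0, 0.06],
    [0, 0, 0.09],
    [0, 0, 0.105],
    [0, 0, 0.111],
    [0, 0, 0.111],
    [0, 0, 0.111],
  ],
  twist=[
    [0, 0, 0],
    [0, 0, 0],
    [0, 0, 0],
    [0, 0, 0],
    [0, 0, 0],
    [0, 0, 0],
    [0, 0, 0],
  ],
)

```text
time: 21.52
tool_pos: [530.5, 62.2, 10.3]
tool_rot: [0.0, 0.72, 0.694, 0.0]
contact_force: [0.1, 0.5, 0.0]
finger_gap: 0.949
grasp_force: 0.0
```

Request:
jog_arm(
  xyz=[
    [0, 0, 0],
    [0, 0, 0],
    [0, 0, 0],
    [0, 0, 0],
    [0, 0, 0],
    [0, 0, 0],
    [0, 0, -0.01],
    [0, 0, -0.03],
    [0, 0, -0.06],
    [0, 0, -0.09],
    [0, 0, -0.12],
    [0, 0, -0.135],
    [0, 0, -0.135],
    [0, 0, -0.135],
    [0, 0, -0.135],
    [0, 0, -0.135],
  ],
  twist=[
    [0, 0, 0],
    [0, 0, 0],
    [0, 0, 0],
    [0, 0, 0],
    [0, 0, 0],
    [0, 0, 0],
    [0, 0, 0],
    [0, 0, 0],
    [0, 0, 0],
    [0, 0, 0],
    [0, 0, 0],
    [0, 0, 0],
    [0, 0, 0],
    [0, 0, 0],
    [0, 0, 0],
    [0, 0, 0],
  ],
  claw=-1,
  squeeze=40,
)

```text
time: 22.85
tool_pos: [529.2, 61.9, 143.6]
tool_rot: [-0.001, 0.72, 0.694, -0.001]
contact_force: [0.5, -0.5, -3.2]
finger_gap: 0.596
grasp_force: 42.5
```

Run:
```python
from h import *
from rig import bot
force(14)
s=bot.observe();print(s["tool_pos"]);
print("box");go(s,484.5,-219.7,145,-0.036)
print("tray");go(s,455.8,407.7,145,-0.036)
```

```text
F [-0.21 -0.27 -2.3 ] std [0.58 0.36 0.43] tq [ 1.000e-02 -6.308e+01 -3.000e+00 -2.245e+01  2.000e-02  1.000e-02
 -0.000e+00] t 23.6
[530.15735225  62.13107018 144.84398119]
box
xyz [-0.2833, -0.0355, -0.0002] twist [0.0, -0.0, -0.0]
tray
xyz [0.3427, -0.0868, -0.0001] twist [0.0, -0.0, -0.0]
```

~2.3 N → ~235 g → tray. I'll also cross-check with the joint torques, loaded and empty, at the tray slot.

Request:
jog_arm(
  xyz=[
    [0.03, -0.007, 0],
    [0.343, -0.087, 0],
    [0.343, -0.087, 0],
    [0.343, -0.087, 0],
    [0.343, -0.087, 0],
    [0.343, -0.087, 0],
    [0.343, -0.087, 0],
    [0.343, -0.087, 0],
    [0.343, -0.087, 0],
    [0.343, -0.087, 0],
    [0.343, -0.087, 0],
    [0.343, -0.087, 0],
    [0.343, -0.087, 0],
    [0.343, -0.087, 0],
    [0.343, -0.087, 0],
    [0.343, -0.087, 0],
  ],
  twist=[
    [0, 0, 0],
    [0, 0, 0],
    [0, 0, 0],
    [0, 0, 0],
    [0, 0, 0],
    [0, 0, 0],
    [0, 0, 0],
    [0, 0, 0],
    [0, 0, 0],
    [0, 0, 0],
    [0, 0, 0],
    [0, 0, 0],
    [0, 0, 0],
    [0, 0, 0],
    [0, 0, 0],
    [0, 0, 0],
  ],
)

```text
time: 24.88
tool_pos: [456.1, 407.2, 145.0]
tool_rot: [0.0, 0.72, 0.694, 0.0]
contact_force: [-0.7, 0.3, -2.2]
finger_gap: 0.598
grasp_force: 42.5
```

Run:
```python
from h import *
from rig import bot
force(8)
s=bot.observe();print(s["tool_pos"]);go(s,455.8,407.7,56,-0.036)
```

```text
F [ 0.    0.11 -2.48] std [0.62 0.47 0.47] tq [ 1.200e-01 -7.302e+01 -3.660e+00 -2.465e+01  2.000e-02  1.000e-02
  0.000e+00] t 25.3
[455.52832057 408.04264708 144.79522821]
xyz [-0.0003, 0.0003, 0.0888] twist [-0.0, -0.0, 0.0]
```

Request:
jog_arm(
  xyz=[
    [0, 0, 0.03],
    [0, 0, 0.06],
    [0, 0, 0.08],
    [0, 0, 0.086],
    [0, 0, 0.089],
    [0, 0, 0.089],
    [0, 0, 0.089],
  ],
  twist=[
    [0, 0, 0],
    [0, 0, 0],
    [0, 0, 0],
    [0, 0, 0],
    [0, 0, 0],
    [0, 0, 0],
    [0, 0, 0],
  ],
)

```text
time: 25.87
tool_pos: [456.0, 408.6, 56.7]
tool_rot: [-0.0, 0.72, 0.694, 0.001]
contact_force: [0.1, 0.7, -2.1]
finger_gap: 0.595
grasp_force: 42.5
```

Request:
jog_arm(
  xyz=[
    [0, 0, 0],
    [0, 0, 0],
    [0, 0, 0],
    [0, 0, 0],
    [0, 0, 0],
    [0, 0, -0.02],
    [0, 0, -0.05],
    [0, 0, -0.089],
    [0, 0, -0.089],
    [0, 0, -0.089],
    [0, 0, -0.089],
    [0, 0, -0.089],
    [0, 0, -0.089],
    [0, 0, -0.089],
  ],
  twist=[
    [0, 0, 0],
    [0, 0, 0],
    [0, 0, 0],
    [0, 0, 0],
    [0, 0, 0],
    [0, 0, 0],
    [0, 0, 0],
    [0, 0, 0],
    [0, 0, 0],
    [0, 0, 0],
    [0, 0, 0],
    [0, 0, 0],
    [0, 0, 0],
    [0, 0, 0],
  ],
  claw=0.6,
)

```text
time: 27.03
tool_pos: [455.2, 407.6, 143.7]
tool_rot: [-0.0, 0.72, 0.694, -0.001]
contact_force: [0.6, 0.2, 0.3]
finger_gap: 0.801
grasp_force: 0.0
```

Run:
```python
from h import *
from rig import bot
force(8)
look("a5")
s=bot.observe();print(s["tool_pos"]);go(s,430,178,125,-0.036)
```

```text
F [ 0.22  0.27 -0.18] std [0.43 0.79 0.69] tq [ 0.000e+00 -7.143e+01 -3.610e+00 -2.387e+01  1.000e-02  1.000e-02
 -0.000e+00] t 27.4
(array([203.8, 185.7]), [17, 17, 228], array([570.7, 408.9,  46. ]))
(array([227.8, 187.1]), [18, 17, 230], array([565.5, 337.6,  46. ]))
[455.5413674  408.02558033 144.78041788]
xyz [-0.2308, -0.0172, 0.0198] twist [-0.0, 0.0, -0.0]
```

The torque check gives ~2.6 N, which agrees. Next, tin 4.

Request:
jog_arm(
  xyz=[
    [-0.231, -0.017, 0.02],
    [-0.231, -0.017, 0.02],
    [-0.231, -0.017, 0.02],
    [-0.231, -0.017, 0.02],
    [-0.231, -0.017, 0.02],
    [-0.231, -0.017, 0.02],
    [-0.231, -0.017, 0.02],
    [-0.231, -0.017, 0.02],
    [-0.231, -0.017, 0.02],
    [-0.231, -0.017, 0.02],
    [-0.231, -0.017, 0.02],
    [-0.231, -0.017, 0.02],
  ],
  twist=[
    [0, 0, 0],
    [0, 0, 0],
    [0, 0, 0],
    [0, 0, 0],
    [0, 0, 0],
    [0, 0, 0],
    [0, 0, 0],
    [0, 0, 0],
    [0, 0, 0],
    [0, 0, 0],
    [0, 0, 0],
    [0, 0, 0],
  ],
  claw=0.9,
)

```text
time: 28.48
tool_pos: [430.3, 178.9, 124.8]
tool_rot: [-0.0, 0.719, 0.695, 0.0]
contact_force: [-0.4, -0.0, -0.3]
finger_gap: 0.949
grasp_force: 0.0
```

Run:
```python
from h import *
from rig import bot
look("a6");force(6)
s=bot.observe();print(s["tool_pos"]);go(s,430,178,10,-0.036)
b=bot.snapshot("side");cv2.imwrite("pics/s4.png",cv2.resize(b["color"][140:290,240:440,::-1],None,fx=2.5,fy=2.5))
```

```text
(array([203.7, 185.8]), [17, 17, 227], array([570.7, 409. ,  46. ]))
(array([227.8, 187.3]), [17, 18, 235], array([564.8, 337.6,  46. ]))
(array([200.7, 223.9]), [17, 17, 226], array([457.6, 417.8,  46. ]))
F [-0.1   0.03 -0.03] std [0.41 0.64 0.38] tq [-9.000e-02 -5.427e+01 -2.390e+00 -1.871e+01  1.000e-02 -0.000e+00
 -0.000e+00] t 28.8
[430.23223163 177.89708    124.79526964]
xyz [0.0001, -0.0002, 0.1148] twist [-0.0, -0.0, 0.0]
```

View pics/s4.png

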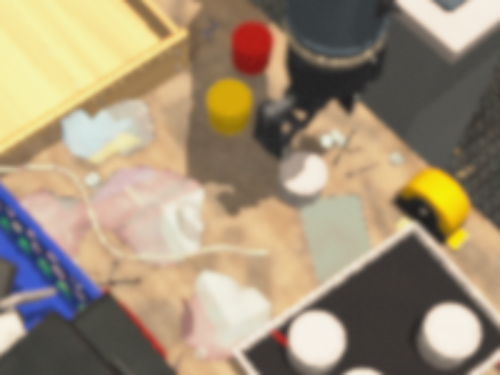

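Tin 4 is at crop (302,173), full-image px (361,209), so it hasn't moved. Pick it.

Request:
jog_arm(
  xyz=[
    [0, 0, 0.03],
    [0, 0, 0.06],
    [0, 0, 0.09],
    [0, 0, 0.108],
    [0, 0, 0.115],
    [0, 0, 0.115],
    [0, 0, 0.115],
  ],
  twist=[
    [0, 0, 0],
    [0, 0, 0],
    [0, 0, 0],
    [0, 0, 0],
    [0, 0, 0],
    [0, 0, 0],
    [0, 0, 0],
  ],
)

```text
time: 29.47
tool_pos: [430.3, 178.0, 10.2]
tool_rot: [-0.0, 0.72, 0.694, -0.0]
contact_force: [0.5, 0.3, -0.2]
finger_gap: 0.948
grasp_force: 0.0
```

Request:
jog_arm(
  xyz=[
    [0, 0, 0],
    [0, 0, 0],
    [0, 0, 0],
    [0, 0, 0],
    [0, 0, 0],
    [0, 0, 0],
    [0, 0, -0.01],
    [0, 0, -0.03],
    [0, 0, -0.06],
    [0, 0, -0.09],
    [0, 0, -0.12],
    [0, 0, -0.14],
    [0, 0, -0.14],
    [0, 0, -0.14],
    [0, 0, -0.14],
    [0, 0, -0.14],
  ],
  twist=[
    [0, 0, 0],
    [0, 0, 0],
    [0, 0, 0],
    [0, 0, 0],
    [0, 0, 0],
    [0, 0, 0],
    [0, 0, 0],
    [0, 0, 0],
    [0, 0, 0],
    [0, 0, 0],
    [0, 0, 0],
    [0, 0, 0],
    [0, 0, 0],
    [0, 0, 0],
    [0, 0, 0],
    [0, 0, 0],
  ],
  claw=-1,
  squeeze=40,
)

```text
time: 30.8
tool_pos: [429.4, 177.2, 148.6]
tool_rot: [-0.0, 0.72, 0.694, -0.001]
contact_force: [-0.3, -0.5, -6.1]
finger_gap: 0.597
grasp_force: 44.0
```

Run:
```python
from h import *
from rig import bot
force(14)
s=bot.observe();print(s["tool_pos"]);
print("box");go(s,484.5,-219.7,150,-0.036)
print("tray");go(s,450.5,337.9,145,-0.036)
```

```text
F [ 0.26 -0.06 -4.86] std [0.52 0.32 0.34] tq [ 2.000e-02 -5.515e+01 -2.680e+00 -2.155e+01  2.000e-02  1.000e-02
 -0.000e+00] t 31.5
[430.27536472 177.79382674 149.83466104]
box
xyz [-0.3953, 0.0685, -0.0002] twist [0.0, -0.0, -0.0]
tray
xyz [0.1607, 0.0144, 0.0048] twist [0.0, -0.0, -0.0]
```

~4.9 N → ~495 g → box.

Request:
jog_arm(
  xyz=[
    [-0.03, 0.005, 0],
    [-0.395, 0.0685, 0],
    [-0.395, 0.0685, 0],
    [-0.395, 0.0685, 0],
    [-0.395, 0.0685, 0],
    [-0.395, 0.0685, 0],
    [-0.395, 0.0685, 0],
    [-0.395, 0.0685, 0],
    [-0.395, 0.0685, 0],
    [-0.395, 0.0685, 0],
    [-0.395, 0.0685, 0],
    [-0.395, 0.0685, 0],
    [-0.395, 0.0685, 0],
    [-0.395, 0.0685, 0],
    [-0.395, 0.0685, 0],
    [-0.395, 0.0685, 0],
    [-0.395, 0.0685, 0],
    [-0.395, 0.0685, 0],
  ],
  twist=[
    [0, 0, 0],
    [0, 0, 0],
    [0, 0, 0],
    [0, 0, 0],
    [0, 0, 0],
    [0, 0, 0],
    [0, 0, 0],
    [0, 0, 0],
    [0, 0, 0],
    [0, 0, 0],
    [0, 0, 0],
    [0, 0, 0],
    [0, 0, 0],
    [0, 0, 0],
    [0, 0, 0],
    [0, 0, 0],
    [0, 0, 0],
    [0, 0, 0],
  ],
)

```text
time: 33.0
tool_pos: [484.6, -218.9, 149.9]
tool_rot: [0.0, 0.719, 0.695, 0.0]
contact_force: [0.9, -0.1, -4.7]
finger_gap: 0.596
grasp_force: 43.7
```

Run:
```python
from h import *
from rig import bot
force(5)
d=look("a7")
s=bot.observe();print(s["tool_pos"]);go(s,484.5,-219.7,24,-0.036)
cv2.imwrite("pics/c7.png",cv2.resize(d["color"][130:250,340:480,::-1],None,fx=5,fy=5,interpolation=2))
```

```text
F [-0.16  0.1  -4.99] std [0.36 0.48 0.42] tq [-1.100e-01 -6.391e+01 -2.870e+00 -2.341e+01  1.000e-02  0.000e+00
 -0.000e+00] t 33.2
(array([203.7, 185.8]), [17, 17, 227], array([570.7, 409. ,  46. ]))
(array([227.8, 187.3]), [18, 18, 237], array([564.9, 337.8,  46. ]))
(array([200.8, 223.8]), [18, 17, 231], array([457.9, 417.6,  46. ]))
[ 484.47685771 -219.42117454  149.81086994]
xyz [-0.0003, 0.0, 0.1258] twist [0.0, 0.0, -0.0]
```

View pics/c7.png

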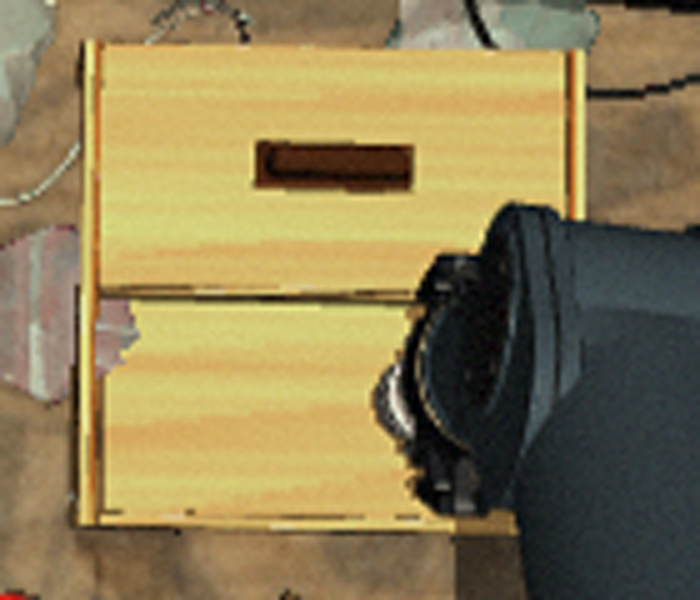

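The compartment is clear at crop rows 300-515, and the gripper with the tin is over its right half. Lower.

Request:
jog_arm(
  xyz=[
    [0, 0, 0.03],
    [0, 0, 0.06],
    [0, 0, 0.09],
    [0, 0, 0.11],
    [0, 0, 0.12],
    [0, 0, 0.124],
    [0, 0, 0.126],
    [0, 0, 0.126],
  ],
  twist=[
    [0, 0, 0],
    [0, 0, 0],
    [0, 0, 0],
    [0, 0, 0],
    [0, 0, 0],
    [0, 0, 0],
    [0, 0, 0],
    [0, 0, 0],
  ],
)

```text
time: 33.97
tool_pos: [485.1, -219.6, 24.4]
tool_rot: [0.0, 0.72, 0.694, 0.0]
contact_force: [-0.3, -0.2, -5.3]
finger_gap: 0.593
grasp_force: 43.7
```

Request:
jog_arm(
  xyz=[
    [0, 0, 0],
    [0, 0, 0],
    [0, 0, 0],
    [0, 0, 0],
    [0, 0, 0],
    [0, 0, 0],
    [0, 0, -0.02],
    [0, 0, -0.05],
    [0, 0, -0.09],
    [0, 0, -0.125],
    [0, 0, -0.125],
  ],
  twist=[
    [0, 0, 0],
    [0, 0, 0],
    [0, 0, 0],
    [0, 0, 0],
    [0, 0, 0],
    [0, 0, 0],
    [0, 0, 0],
    [0, 0, 0],
    [0, 0, 0],
    [0, 0, 0],
    [0, 0, 0],
  ],
  claw=0.5,
)

```text
time: 34.88
tool_pos: [487.6, -220.3, 155.1]
tool_rot: [0.004, 0.72, 0.694, 0.002]
contact_force: [1.8, -0.7, -0.7]
finger_gap: 0.75
grasp_force: 0.0
```

Run:
```python
from h import *
from rig import bot
d=look("a8")
s=bot.observe();print(s["tool_pos"],s["contact_force"]);go(s,627,-189.5,150,-0.036)
b=bot.snapshot("side");cv2.imwrite("pics/s8.png",cv2.resize(b["color"][80:230,160:360,::-1],None,fx=3,fy=3))
```

```text
(array([203.8, 185.7]), [17, 17, 227], array([570.7, 408.8,  46. ]))
(array([227.8, 187.3]), [18, 18, 237], array([565. , 337.8,  46. ]))
(array([415., 212.]), [13, 17, 149], array([ 483.2, -214.6,   46. ]))
(array([200.7, 224. ]), [17, 17, 229], array([457.5, 417.7,  46. ]))
[ 486.47430382 -220.13591855  152.34528489] [-0.81725098 -0.77098667 -0.96352314]
xyz [0.0357, 0.1393, 0.0031] twist [0.002, 0.0007, -0.0001]
```

View pics/s8.png

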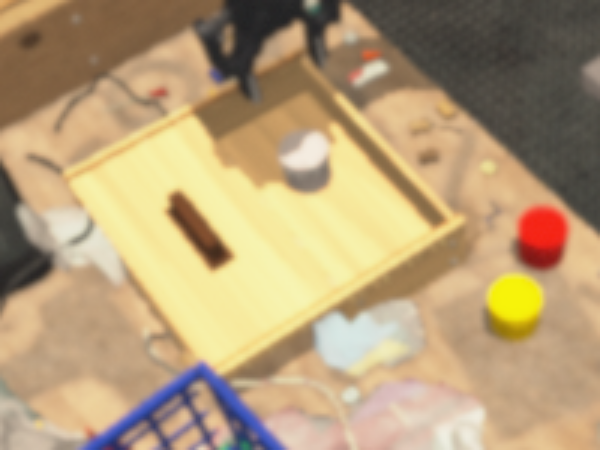

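The tin stands upright in the box at crop (305,160). Next, close the cover.

Request:
jog_arm(
  xyz=[
    [0.036, 0.139, 0.003],
    [0.036, 0.139, 0.003],
    [0.036, 0.139, 0.003],
    [0.036, 0.139, 0.003],
    [0.036, 0.139, 0.003],
    [0.036, 0.139, 0.003],
    [0.036, 0.139, 0.003],
    [0.036, 0.139, 0.003],
    [0.036, 0.139, 0.003],
  ],
  twist=[
    [0, 0, 0],
    [0, 0, 0],
    [0, 0, 0],
    [0, 0, 0],
    [0, 0, 0],
    [0, 0, 0],
    [0, 0, 0],
    [0, 0, 0],
    [0, 0, 0],
  ],
  claw=1,
)

```text
time: 35.73
tool_pos: [623.5, -189.3, 145.7]
tool_rot: [-0.0, 0.72, 0.694, -0.0]
contact_force: [0.1, -0.4, -0.5]
finger_gap: 1.0
grasp_force: 0.0
```

Run:
```python
from h import *
from rig import bot
s=bot.observe();print(s["tool_pos"],s["contact_force"]);go(s,627,-189.5,73.5,-0.036)
```

```text
[ 623.49794562 -189.26125939  145.66205256] [ 0.07855252 -0.35534274 -0.50832769]
xyz [-0.0001, 0.0036, 0.0722] twist [-0.0003, 0.0001, -0.0004]
```

Request:
jog_arm(
  xyz=[
    [0, 0.0035, 0.03],
    [0, 0.0035, 0.055],
    [0, 0.0035, 0.068],
    [0, 0.0035, 0.072],
    [0, 0.0035, 0.072],
    [0, 0.0035, 0.072],
  ],
  twist=[
    [0, 0, 0],
    [0, 0, 0],
    [0, 0, 0],
    [0, 0, 0],
    [0, 0, 0],
    [0, 0, 0],
  ],
)

```text
time: 36.23
tool_pos: [628.4, -189.0, 74.7]
tool_rot: [0.0, 0.72, 0.694, 0.0]
contact_force: [-0.3, 0.1, -0.5]
finger_gap: 1.002
grasp_force: 0.0
```

Request:
jog_arm(
  xyz=[
    [0, 0, 0],
    [0, 0, 0],
    [0, 0, 0],
    [0, 0, 0],
    [0, 0, 0],
    [0, 0, 0],
    [0, 0, 0],
    [0, 0, 0],
    [0, 0, 0],
    [0, 0, 0],
  ],
  twist=[
    [0, 0, 0],
    [0, 0, 0],
    [0, 0, 0],
    [0, 0, 0],
    [0, 0, 0],
    [0, 0, 0],
    [0, 0, 0],
    [0, 0, 0],
    [0, 0, 0],
    [0, 0, 0],
  ],
  claw=-1,
  squeeze=40,
)

```text
time: 37.07
tool_pos: [626.9, -188.5, 74.1]
tool_rot: [-0.001, 0.72, 0.694, -0.001]
contact_force: [-6.6, 0.6, 6.0]
finger_gap: 0.179
grasp_force: 40.5
```

Request:
jog_arm(
  xyz=[
    [0, -0.015, 0],
    [0, -0.03, 0],
    [0, -0.05, 0],
    [0, -0.07, 0],
    [0, -0.09, 0],
    [0, -0.105, 0],
    [0, -0.12, 0],
    [0, -0.128, 0],
    [0, -0.133, 0],
    [0, -0.135, 0],
    [0, -0.135, 0],
  ],
  twist=[
    [0, 0, 0],
    [0, 0, 0],
    [0, 0, 0],
    [0, 0, 0],
    [0, 0, 0],
    [0, 0, 0],
    [0, 0, 0],
    [0, 0, 0],
    [0, 0, 0],
    [0, 0, 0],
    [0, 0, 0],
  ],
)

```text
time: 37.98
tool_pos: [493.3, -183.9, 74.1]
tool_rot: [0.0, 0.72, 0.694, -0.0]
contact_force: [-1.8, -0.9, 6.3]
finger_gap: 0.178
grasp_force: 42.6
```

Request:
jog_arm(
  xyz=[
    [0, -0.001, 0],
    [0, -0.002, 0],
    [0, -0.003, 0],
    [0, -0.004, 0],
    [0, -0.005, 0],
    [0, -0.006, 0],
    [0, -0.007, 0],
    [0, -0.008, 0],
    [0, -0.008, 0],
  ],
  twist=[
    [0, 0, 0],
    [0, 0, 0],
    [0, 0, 0],
    [0, 0, 0],
    [0, 0, 0],
    [0, 0, 0],
    [0, 0, 0],
    [0, 0, 0],
    [0, 0, 0],
  ],
)

```text
time: 38.73
tool_pos: [486.9, -183.6, 74.1]
tool_rot: [0.001, 0.72, 0.694, 0.001]
contact_force: [6.2, -2.3, 2.1]
finger_gap: 0.179
grasp_force: 41.9
```

Request:
jog_arm(
  xyz=[
    [0, -0.001, 0],
    [0, -0.002, 0],
    [0, -0.002, 0],
  ],
  twist=[
    [0, 0, 0],
    [0, 0, 0],
    [0, 0, 0],
  ],
)

```text
time: 38.98
tool_pos: [486.9, -183.6, 74.1]
tool_rot: [0.002, 0.72, 0.694, 0.002]
contact_force: [11.8, -3.2, -6.3]
finger_gap: 0.179
grasp_force: 41.0
```

Request:
jog_arm(
  xyz=[
    [0, 0.003, 0],
    [0, 0.003, 0],
    [0, 0.003, 0],
    [0, 0.003, 0],
    [0, 0.003, 0],
    [0, 0.003, 0],
    [0, 0.003, 0],
    [0, 0.003, -0.03],
    [0, 0.003, -0.06],
    [0, 0.003, -0.1],
    [-0.1, 0.003, -0.14],
    [-0.2, 0.003, -0.14],
    [-0.3, 0.003, -0.14],
    [-0.3, 0.003, -0.14],
    [-0.3, 0.003, -0.14],
    [-0.3, 0.003, -0.14],
    [-0.3, 0.003, -0.14],
    [-0.3, 0.003, -0.14],
  ],
  twist=[
    [0, 0, 0],
    [0, 0, 0],
    [0, 0, 0],
    [0, 0, 0],
    [0, 0, 0],
    [0, 0, 0],
    [0, 0, 0],
    [0, 0, 0],
    [0, 0, 0],
    [0, 0, 0],
    [0, 0, 0],
    [0, 0, 0],
    [0, 0, 0],
    [0, 0, 0],
    [0, 0, 0],
    [0, 0, 0],
    [0, 0, 0],
    [0, 0, 0],
  ],
  claw=1,
)

```text
time: 40.48
tool_pos: [472.3, -490.8, 213.5]
tool_rot: [0.001, 0.722, 0.692, -0.002]
contact_force: [-0.6, 0.3, -0.2]
finger_gap: 1.002
grasp_force: 0.0
```

Run:
```python
from h import *
from rig import bot
d=look("a9")
s=bot.observe();print(s["tool_pos"],s["contact_force"],s["time"])
k=np.s_[120:280,180:480]
cv2.imwrite("pics/c9.png",cv2.resize(d["color"][k][:,:,::-1],None,fx=2.6,fy=2.6,interpolation=2))
for x,y,z in [t[2] for t in tins(d,90)]: 
    a=np.array([x-508,y-368.6]);c,n=np.cos(-.076),np.sin(-.076);print("tray local",(c*a[0]+n*a[1]).round(1),(-n*a[0]+c*a[1]).round(1))
```

```text
(array([203.8, 185.8]), [17, 17, 220], array([570.5, 408.9,  46. ]))
(array([227.8, 187.3]), [17, 18, 229], array([565. , 337.8,  46. ]))
(array([200.7, 223.9]), [17, 17, 221], array([457.8, 417.9,  46. ]))
[ 472.35622154 -490.63157698  213.21421885] [-0.44629362 -1.55105414  0.31149932] 40.5333
tray local 54.7 35.3
tray local 54.6 -34.0
tray local -24.9 190.9
tray local -55.2 35.7
```

View pics/c9.png

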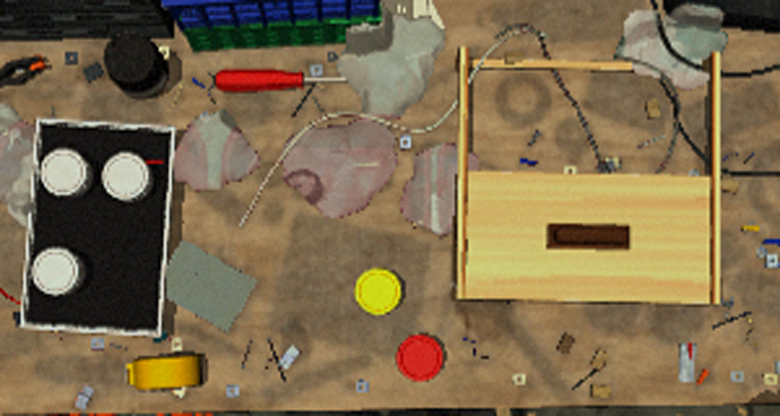

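The picture shows three tins upright in the tray at crop (64,171), (126,175) and (56,271). The cover is home, and the bystanders and look-alikes haven't moved. Handing in.

```bash
python3 -c "
from rig import bot
print(bot.job_done())"
```

```text
the job is handed in; nothing more can be done
None
```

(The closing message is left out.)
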